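# Lock the leaf of a drill jig with its captive quick-thread wing knob

## Robot

A 7-joint arm with a two-finger parallel gripper is mounted at the origin on a cart in front of the work surface, level with it; the furniture and walls round the work are solid. World frame = base frame: x ahead of the robot, y to its left, z up, the work surface at z = 0. Lengths are in m, angles in rad, forces in N, time in s.
With the tool pointing down it reaches from about 0.4 to 0.9 m from the base axis. Payload 5.5 kg.
Tool frame: the origin (TCP) lies midway between the tips of the shut fingers; the grasp point (between the pads) lies 19 mm behind it; z points along the fingers, y is the line along which they close (so a half turn about z gives the same grasp; the last joint's range is limited). The gripper opens to 85 mm and grips with 20 to 120 N. Pads are 22 mm wide; open, the fingers measure 114 mm over their backs; the gripper's body (76 mm by 85 mm) begins 54 mm behind the grasp point. The pads swing forward as they close: fully open they stand 13 mm farther back than shut.
Start: joints at [1.501, 0.501, -0.427, 1.55, 0.221, 1.138, -0.21], TCP at [0.212, -0.614, 0.231] pointing down, gripper open.
Joint ranges: [-2.88, 2.88], [-0.31, 2.03], [-1.54, 1.56], [0.2, 2.42], [-1.41, 4.55], [0.19, 2.02], [-2.57, 2.57]. Speed limits (rad/s): [2.57, 2.57, 3.14, 3.14, 3.14, 3.14, 3.14].

## Interface

Orientations are given as a 3x3 rotation matrix whose columns are the frame's x, y, z axes.
In Python, from bench import readout, cams, manip gives the robot as it stands. The module is installed in compiled form; this text tells all that it offers.
- The arm moves only by the tool drive_tool, never from a script. Its argument "commands" is one flat list of numbers, 7 for each row, row after row: the turn, a rotation vector about the tool's x, y, z in degrees, then the shift along the tool's x, y, z in mm, then the opening, from -1 (shut) to 1 (fully open). In form: [wx, wy, wz, tx, ty, tz, jaw, wx, wy, wz, tx, ty, tz, jaw, ...]. A call has 1 to 8 rows; each row shifts and turns the commanded pose from where the row before left it, along the tool's axes as they then stand; what a row does not reach is not made up. A row lasts 1/12 s, in which the tool goes at most 41.7 mm and 7.16 degrees, less where a joint would pass 70% of its speed; a pose out of reach is approached as far as the arm can. A call with a gripper value outside its range is refused whole. The fingers move at their own pace and stop on an object; "grip_force" is the grip in N (left out, the last holds). Time passes only in rows, so rows that do not move let the fingers close. It gives the time, the measured TCP pose, the force, the opening and the grip force at its end, in the units of the state.
- readout.read_state(): the state, without advancing time (a new reading comes with each control period).
- cams.get_image(name): name is "side" or "top" or "wrist"; returns the picture (420x560x3 uint8, red, green, blue); there is no depth.
- cams.get_calibration(name): a dict with "fx", "fy", "cx", "cy" (pixels), "k1" (the pictures are not rectified: a ray, as slopes to the right and down, at radius r is drawn at 1 + k1 r^2 times it, then the intrinsics apply), "rvec" (rotation vector, rad) and "tvec" (3), from world to camera coordinates, as OpenCV has them; the wrist camera has in their place "hand_eye" (4x4, takes a point from camera to tool coordinates, whose origin is the TCP and whose axes are the flange's). Camera axes: x right, y down, z forward; pixel columns grow to the right and rows downward; lengths in m; the calibration is good to about 2 mm. A picture is of the moment at which its call begins: read the wrist's pose just before it. get_calibration takes no time and is no camera call.
- manip.job_done(): hands the job in; it is judged then, once.
The state is a dict: "time": time; "joints": joint angles; "qd": joint speeds; "joint_torque": joint torques, N m; "eef_pos": TCP position; "orientation": TCP orientation; "ft_force": force on the tool from outside, world axes, zero at the start; "moment": the same for the moment, N m; "opening": finger opening in m; "grasp_force": force on a finger pad.
Only numpy, scipy, OpenCV 4.12 (cv2) and the standard library are available. Lean on these libraries where they do the work, as an engineer would, in place of code of your own. Each camera call takes 0.05 s, during which the arm holds its last target. There are 200 camera calls.

## Task

Get the drill jig ready for drilling: swing its leaf shut over the wheel hub, then press lightly on the red wing knob and back it off (anticlockwise) until you feel its thread start click down, and only then screw it forward (clockwise) until its flange is home on the leaf and it is hand-tight. Do not turn it forward before the click, do not force the thread, and leave the hub sitting in its nest.

Things in the scene. Friction and masses are not known exactly. Their poses are not given: they have to be found in the camera images.
- jig: green steel drill jig standing firmly on the worktop; base plate 164 x 96 mm, its top 22 mm above the worktop. Origin at the centre of the underside, z up, -x towards its front. At x -50 mm a steel pillar 42 mm wide, top at z 46 mm, holds the internal thread for the knob; the hub's nest is at x +12 mm.
- leaf (a joint): angle of the aluminium leaf in rad: 0 = shut, level on the pillar; grows as its front end swings up. Stiff hinge: it stays where it is left and takes 0.1 to 0.3 N m to push shut.
- leaf_hinge (a point): point on the leaf's hinge axis, which runs along the jig's y, at x +66 mm, z 51 mm of the jig.
- leaf_tab (a point): middle of the upper face of the finger tab (30 mm wide, black rubber pad) at the front end of the leaf, 148 mm from the hinge axis. The leaf is a plate 10 mm thick and 56 mm wide, its top at z 56 mm when shut.
- thread_mouth (a point): centre of the pillar's top face, where the screw enters. Inside is a two-start thread of 12 mm lead. Where its starts lie cannot be seen and differs each time: 0.3 to 1.8 rad anticlockwise of the knob's first position. Its first threads are bruised if the knob bears on them with more than 30 N before it is engaged.
- wing_knob: red wing knob with a steel flange (36 mm wide, 5 mm thick) below the wings, captive in the leaf, axis square to the leaf, 116 mm from the hinge axis, over the pillar when shut. Origin on its axis at the underside of the flange, z along the axis away from the leaf.
- knob_grip (a point): centre of the knob's wing bar (14 mm thick along the knob's x, 56 mm long along its y, 20 mm high), on the knob's axis, 21 mm above the underside of the flange. Take it across the 14 mm.
- knob_lift (a joint): height of the knob in m: 0 = up, held by a spring (2 N, 4 N when down), flange 11.3 mm over the leaf; -0.0113 = flange home. Leaf shut, knob pushed down: its lugs meet the thread ridges at -0.0025 to -0.0055, climb 1.9 mm per rad anticlockwise, and at about -0.002 drop off the starts, to -0.008 if pressed. From there clockwise they pass under the ridges and are drawn down.
- knob_turn (a joint): angle of the knob in rad, positive clockwise seen from above; -0.2 to 0.2 at first. At 0 the wing bar lies across the jig (along its y). It turns with about 0.05 N m. From the click the flange is home after about 2.4 rad clockwise (1 mm of play before that), and hand-tight at 2.6 to 2.9 rad, where the thread ends and the torque changes by over 0.1 N m.
- hub_center (a point): centre of a light-coloured turned wheel hub, 52 mm across and 19 mm high, that lies loose in the jig's nest between three pins.
- jig_nest (a point): centre of the nest's floor in the jig.

How it is judged:
On the way, in this order (a step that is already met when the one before it is completed fails the run):
1. the leaf is shut (value of joint leaf below 0.03 rad), for 0.1 s.
2. the knob has been backed off until its lugs dropped off the thread starts (value of joint leaf below 0.03 rad and value of joint knob_lift below -0.0064 m and value of joint knob_turn below -0.2 rad), for 0.1 s.
At the end, for the whole second after the job is handed in: The leaf is shut (within 0.03 rad), the knob is screwed down with its flange home on the leaf (within 0.7 mm) and hand-tight (its thread carries more than 8 N), it stays so by itself, at rest, and the hub still sits in its nest (within 4 mm) (value of joint leaf below 0.03 rad and value of joint knob_lift below -0.0106 m and contact force between wing_knob and jig above 8 N and horizontal distance between hub_center and jig_nest below 0.004 m and linear speed of wing_knob below 0.01 m/s); the robot touches nothing.
It fails at once if the knob was turned clockwise beyond 0.6 rad before its lugs had dropped off the thread starts (value of joint knob_turn above 0.6 rad and value of joint knob_lift above -0.0062 m).
It fails at once if the first threads were bruised: more than 30 N between the knob and the jig's thread before the knob was well engaged (value of joint knob_lift above -0.0085 m and contact force between wing_knob and jig above 30 N).
It fails at once if the thread was overtightened: more than 100 N between the knob and the jig's thread (contact force between wing_knob and jig above 100 N).
It fails at once if the hub was thrown out of its nest (distance between hub_center and jig_nest above 0.025 m).
It also fails if it takes over 70 s, if anything falls off the work surface, if the arm or the gripper's body presses on something with over 40 N, if the wrist force passes 120 N, or if a joint passes its speed limit or range.

## Working session

There is one attempt and no reset: what is moved stays moved. The work goes in short steps, Python scripts to look and compute and a tool call to move; the robot and the scene stay as the last step left them, time stands still between calls to the robot, and variables do not carry over. Pictures are saved under pics/ and viewed, at most 10 in all, crops included, and the job is handed in when it is done.

Besides the shell and the picture viewer there is one more tool, called after "Emit:" as name(argument=value, ...) on one line, values as JSON. drive_tool: Moves the arm, as the interface text tells. Its arguments: {"type":"object","properties":{"commands":{"type":"array","items":{"type":"number"}},"grip_force":{"type":"number"}},"required":["commands"]}

```bash
mkdir -p pics; cat > h.py <<'E'
import numpy as np, cv2
from bench import readout, cams, manip
def st(): return readout.read_state()
def cal(n,s=None):
    c=cams.get_calibration(n)
    K=np.array([[c['fx'],0,c['cx']],[0,c['fy'],c['cy']],[0,0,1.]]);d=np.array([c['k1'],0,0,0.])
    if 'hand_eye' in c:
        T=np.eye(4);T[:3,:3]=np.array(s['orientation']).reshape(3,3);T[:3,3]=s['eef_pos']
        T=T@np.array(c['hand_eye'])
        R=T[:3,:3].T;t=-R@T[:3,3]
    else: R=cv2.Rodrigues(np.array(c['rvec']))[0];t=np.array(c['tvec']).ravel()
    return K,d,R,t
def ray(C,uv):
    K,d,R,t=C
    p=cv2.undistortPoints(np.array([[uv]],float),K,d)[0,0]
    return -R.T@t, R.T@np.array([p[0],p[1],1])
def onz(C,uv,z):
    o,v=ray(C,uv); return o+v*(z-o[2])/v[2]
def tri(C1,a,C2,b):
    o1,v1=ray(C1,a);o2,v2=ray(C2,b)
    x=np.linalg.lstsq(np.c_[v1,-v2],o2-o1,rcond=None)[0]
    p,q=o1+v1*x[0],o2+v2*x[1]; return (p+q)/2,np.linalg.norm(p-q)
def proj(C,P):
    K,d,R,t=C
    return cv2.projectPoints(np.array(P,float).reshape(-1,1,3),cv2.Rodrigues(R)[0],t,K,d)[0][:,0]
def save(n,f):
    im=cams.get_image(n);cv2.imwrite('pics/'+f,im[:,:,::-1]);return im
E
python3 - <<'E'
from h import *
s=st();print({k:np.round(v,3).tolist() for k,v in s.items()})
a=save('side','s0.png');b=save('top','t0.png')
for n in('side','top'):
    C=cal(n);print(n,-C[2].T@C[3],C[2][2])
E
```

```text
{'time': 0.0, 'joints': [1.501, 0.502, -0.427, 1.551, 0.221, 1.138, -0.21], 'qd': [-0.0, 0.0, -0.001, -0.0, 0.001, -0.0, -0.0], 'joint_torque': [0.0, -56.952, -5.816, -28.094, 0.011, 0.012, -0.0], 'eef_pos': [0.212, -0.614, 0.23], 'orientation': [[0.945, 0.327, -0.001], [0.327, -0.945, 0.002], [0.0, -0.002, -1.0]], 'ft_force': [0.804, 0.203, 0.354], 'moment': [0.002, 0.007, 0.034], 'grasp_force': 0.0, 'opening': 0.085}
side [ 0.10581955 -0.37789283  0.44009966] [ 0.45648483  0.79026791 -0.40877651]
top [0.3201702  0.28505697 0.89679855] [ 0.23185586 -0.01941218 -0.97255644]
```

View pics/s0.png

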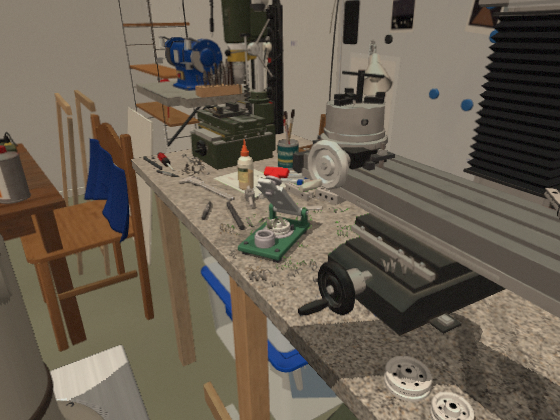

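View pics/t0.png

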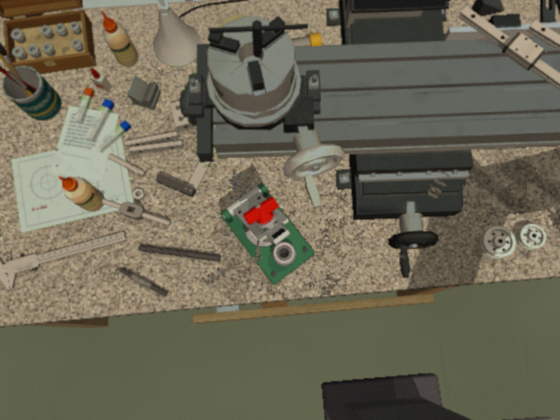

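The jig is at about (265,232) in the top view and (275,235) in the side view. The leaf stands up steeply with the red knob behind it, and there is a handwheel close by. I'll enlarge both crops.

```bash
python3 - <<'E'
from h import *
s=cv2.imread('pics/s0.png')[165:270,225:325];t=cv2.imread('pics/t0.png')[170:290,205:345]
a=cv2.resize(s,None,fx=4,fy=4,interpolation=3)
b=cv2.resize(t,None,fx=2.85,fy=2.85,interpolation=3)
c=np.zeros((420,800,3),np.uint8);c[:420,:400]=a;c[:b.shape[0],400:400+b.shape[1]]=b[:, :400];cv2.imwrite('pics/c0.png',c)
E
```

```text
(no output)
```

View pics/c0.png

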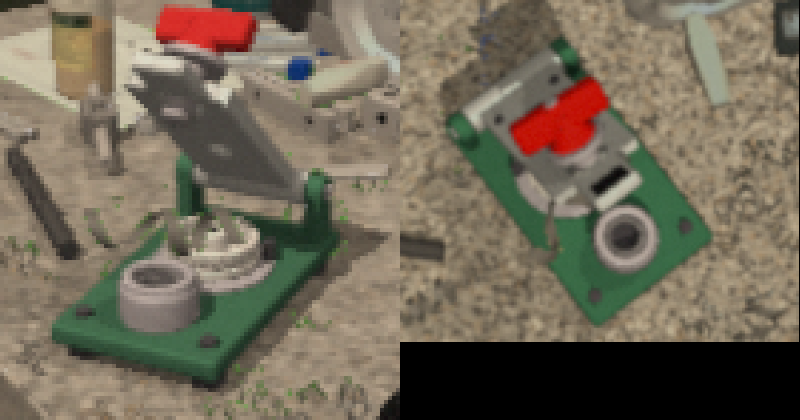

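Side view: the leaf is open about 45–60°, and the pillar top is at (265,234). Top view: the pillar is at (284,253), the front base corners are at (314,254) and (275,283), the tab pad is at (279,234), and the red bar is at about (262,211).

```bash
python3 - <<'E'
from h import *
S=cal('side');T=cal('top')
A=onz(T,(314.1,254.2),.022);B=onz(T,(275.2,283.3),.022);P=onz(T,(284.3,252.8),.046)
print('corners',A,B,np.linalg.norm(A-B),'pillar top',P,'side',onz(S,(265,234.5),.046))
H1=onz(T,(226.4,213.2),.058);H2=onz(T,(264.3,190),.058);print('hinge lugs',H1,H2)
H=(H1+H2)/2;f=P-H;f[2]=0;print('len',np.linalg.norm(f),'front dir yaw',np.degrees(np.arctan2(f[1],f[0])),'from corners',np.degrees(np.arctan2(*( (B-A)[:2]*[1,1])[::-1])))
# red centroids
for n,C,f in(('side',S,'s0'),('top',T,'t0')):
    im=cv2.imread(f'pics/{f}.png').astype(int);m=(im[:,:,2]>150)&(im[:,:,1]<60)&(im[:,:,0]<60)
    b=[165,270,225,325] if n=='side' else [170,290,205,345]
    y,x=np.nonzero(m[b[0]:b[1],b[2]:b[3]]);x+=b[2];y+=b[0]
    if n=='side': k=y<190;x=x[k];y=y[k]
    print(n,x.mean(),y.mean(),len(x)); 
    if n=='side':a=(x.mean(),y.mean())
    else:bb=(x.mean(),y.mean())
print('knob',tri(S,a,T,bb))
# tab pad: top (610,178)/crop ; side leaf front edge
tp=(205+(612-400)/2.85,170+180/2.85); 
for z in(.12,.14,.16):print(z,onz(T,tp,z),proj(S,onz(T,tp,z)))
E
```

```text
corners [0.457981   0.21829544 0.022     ] [0.41203632 0.2925209  0.022     ] 0.08729451008193453 pillar top [0.46123098 0.27196827 0.046     ] side [0.46409561 0.26654008 0.046     ]
hinge lugs [0.5385456  0.36767576 0.058     ] [0.57524789 0.29776597 0.058     ]
len 0.11332615692660478 front dir yaw -147.5823871290146 from corners 121.75701583899227
side 275.77840909090907 171.32954545454547 176
top 261.78297872340426 212.3872340425532 470
knob (array([0.51053029, 0.30174582, 0.16174212]), np.float64(0.0053449553526085))
0.12 [0.4816661  0.27820986 0.12      ] [[268.6484545  197.30681156]]
0.14 [0.47750811 0.27838615 0.14      ] [[266.54505664 188.43438452]]
0.16 [0.47335012 0.27856244 0.16      ] [[264.38910374 179.34021473]]
```

```bash
python3 - <<'E'
from h import *
S=cal('side');T=cal('top')
for n,a,b in(('wheel',(327,163),(313,157)),('crank',(337,287),(413,240)),('knob of chuck',(375,75),(258,40))):print(n,tri(S,a,T,b))
for z in(.1,.2):print(z,onz(T,(340,155),z),onz(T,(560,135),z),onz(T,(460,215),z),onz(T,(405,270),z))
R=np.array(st()['orientation']).reshape(3,3);p=np.array(st()['eef_pos'])
for q in([.47,-.2,.32],[.45,.1,.32]):print(R.T@(np.array(q)-p)*1000)
E
```

```text
wheel (array([0.57991758, 0.21810325, 0.19022631]), np.float64(0.0020704615181920375))
crank (array([0.46608254, 0.04378387, 0.04956565]), np.float64(0.005384565737403442))
knob of chuck (array([0.71551403, 0.27443623, 0.32734984]), np.float64(0.03891112269690621))
0.1 [0.61367595 0.16227145 0.1       ] [ 0.61533959 -0.21620193  0.1       ] [ 0.49040738 -0.02413666  0.1       ] [0.4071316  0.07984695 0.1       ]
0.2 [0.57684033 0.17768131 0.2       ] [ 0.57829517 -0.15329282  0.2       ] [0.46904224 0.01466783 0.2       ] [0.39621775 0.10560127 0.2       ]
[ 378.95051387 -306.93631464  -89.08049094]
[ 458.0615557  -597.00727887  -88.55250263]
```

Emit:
drive_tool(commands=[0, 0, 0, 22, -20, -11, -1, 0, 0, 0, 22, -20, -11, -1, 0, 0, 0, 22, -20, -11, -1, 0, 0, 0, 22, -20, -11, -1, 0, 0, 0, 22, -20, -11, -1, 0, 0, 0, 22, -20, -11, -1, 0, 0, 0, 22, -20, -11, -1, 0, 0, 0, 22, -20, -11, -1])

```text
time: 0.77
eef_pos: [0.3267, -0.404, 0.3194]
orientation: [[0.945, 0.327, -0.001], [0.327, -0.945, 0.0], [-0.0, -0.001, -1.0]]
ft_force: [1.7, 0.8, 0.2]
opening: -0.0001
grasp_force: 0.0
```

Emit:
drive_tool(commands=[0, 0, 0, 22, -20, 0, -1, 0, 0, 0, 22, -20, 0, -1, 0, 0, 0, 22, -20, 0, -1, 0, 0, 0, 22, -20, 0, -1, 0, 0, 0, 22, -20, 0, -1, 0, 0, 0, 22, -20, 0, -1, 0, 0, 0, 22, -20, 0, -1, 0, 0, 0, 22, -20, 0, -1])

```text
time: 1.43
eef_pos: [0.4406, -0.1954, 0.3191]
orientation: [[0.945, 0.327, -0.0], [0.327, -0.945, -0.0], [-0.0, -0.0, -1.0]]
ft_force: [0.1, -0.8, -0.0]
opening: -0.0002
grasp_force: 0.0
```

Emit:
drive_tool(commands=[0, 0, 0, 14, -36, 0, -1, 0, 0, 0, 14, -36, 0, -1, 0, 0, 0, 14, -36, 0, -1, 0, 0, 0, 14, -36, 0, -1, 0, 0, 0, 14, -36, 0, -1, 0, 0, 0, 14, -36, 0, -1, 0, 0, 0, 14, -36, 0, -1, 0, 0, 0, 14, -36, 0, -1])

```text
time: 2.1
eef_pos: [0.4517, 0.1135, 0.3193]
orientation: [[0.945, 0.326, 0.001], [0.326, -0.945, -0.001], [0.0, 0.001, -1.0]]
ft_force: [1.6, -0.5, 0.1]
opening: 0.0001
grasp_force: 0.0
```

Emit:
drive_tool(commands=[0, 0, 0, 14, -36, 0, -1, 0, 0, 0, 14, -36, 0, -1, 0, 0, 0, 14, -36, 0, -1, 0, 0, 0, 14, -36, 0, -1, 0, 0, -6.4, 0, 0, 10, -1, 0, 0, -6.4, 0, 0, 10, -1, 0, 0, 0, 0, 0, 0, -1, 0, 0, 0, 0, 0, 0, -1])

```text
time: 2.77
eef_pos: [0.4577, 0.2659, 0.2986]
orientation: [[0.851, 0.525, -0.002], [0.525, -0.851, -0.001], [-0.002, -0.001, -1.0]]
ft_force: [0.3, -0.1, -0.1]
opening: 0.0002
grasp_force: 0.0
```

```bash
python3 - <<'E'
from h import *
s=st();print(np.round(s['joints'],3),np.round(s['eef_pos'],4),np.round(s['orientation'],3).tolist())
w=save('wrist','w1.png')
C=cal('wrist',s)
H=np.array([.561,.3306,.051]);f=np.array([-.85,-.527,0]);z=np.array([0,0,1]);a=.78
print(proj(C,[H+.148*(f*np.cos(a)+z*np.sin(a))+.005*(-f*np.sin(a)+z*np.cos(a)),H,[.4626,.2695,.046]]))
E
```

```text
[ 0.295  0.361 -1.081  1.757  0.336  1.23  -1.893] [0.4577 0.2659 0.2986] [[0.851, 0.525, -0.002], [0.525, -0.851, -0.001], [-0.002, -0.001, -1.0]]
[[285.78096602 169.55020128]
 [285.57113983  53.60783033]
 [285.720535   162.37114814]]
```

View pics/w1.png

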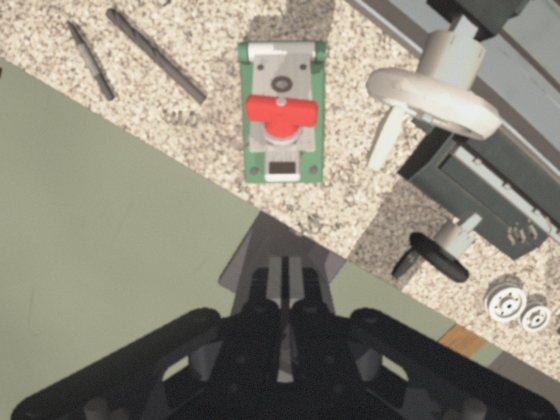

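The wrist view matches the model: the yaw is right. The tab pad is at (282,168) against a predicted (286,170), and the hinge is at (283,48). I'll shift about 3 mm sideways and descend onto the tab.

Emit:
drive_tool(commands=[0, 0, 0, 3, -0.6, 25, -1, 0, 0, 0, 3, -0.6, 25, -1, 0, 0, 0, 3, -0.6, 25, -1, 0, 0, 0, 3, -0.6, 25, -1, 0, 0, 0, 3, -0.6, 23, -1, 0, 0, 0, 0, 0, 0, -1])

```text
time: 3.32
eef_pos: [0.4683, 0.2741, 0.173]
orientation: [[0.852, 0.524, -0.005], [0.524, -0.852, -0.003], [-0.006, 0.0, -1.0]]
ft_force: [-1.0, -0.6, -0.4]
opening: 0.0003
grasp_force: 0.0
```

Emit:
drive_tool(commands=[0, 0, 0, -8, 0, 17, -1, 0, 0, 0, -9, 0, 18, -1, 0, 0, 0, -7, 0, 11, -1, 0, 0, 0, -7, 0, 11, -1, 0, 0, 0, -5, 0, 12, -1, 0, 0, 0, -4, 0, 12, -1, 0, 0, 0, -3, 0, 9, -1, 0, 0, 0, -1, 0, 8, -1])

```text
time: 3.98
eef_pos: [0.4326, 0.2529, 0.0784]
orientation: [[0.85, 0.526, 0.001], [0.526, -0.85, -0.0], [0.001, 0.001, -1.0]]
ft_force: [-1.0, -0.2, 1.3]
opening: 0.0003
grasp_force: 0.5
```

Emit:
drive_tool(commands=[0, 0, 0, -1, 0, 5, -1, 0, 0, 0, 0, 0, 5, -1, 0, 0, 0, 0, 0, 3, -1, 0, 0, 0, 0, 0, 2, -1, 0, 0, 0, 0, 0, 0, -1])

```text
time: 4.4
eef_pos: [0.4311, 0.2532, 0.063]
orientation: [[0.849, 0.528, -0.0], [0.528, -0.849, 0.0], [-0.0, -0.0, -1.0]]
ft_force: [0.2, -0.3, 0.1]
opening: 0.0
grasp_force: 0.0
```

Emit:
drive_tool(commands=[0, 0, 0, 0, 0, 2, -1, 0, 0, 0, 0, 0, 2, -1, 0, 0, 0, 0, 0, 2, -1, 0, 0, 0, 0, 0, 0, -1])

```text
time: 4.73
eef_pos: [0.431, 0.2531, 0.0571]
orientation: [[0.849, 0.528, -0.0], [0.528, -0.849, 0.0], [0.0, -0.0, -1.0]]
ft_force: [0.5, -0.0, -0.3]
opening: -0.0002
grasp_force: 0.0
```

```bash
python3 - <<'E'
from h import *
s=st();print(np.round(s['eef_pos'],4),np.round(s['ft_force'],2))
a=save('side','s1.png')[175:265,225:325];b=save('wrist','w2.png')
c=np.zeros((420,800,3),np.uint8);c[:360,:400]=cv2.resize(a,None,fx=4,fy=4,interpolation=3);c[:,400:]=b[:,80:480];cv2.imwrite('pics/c1.png',c[:,:,::-1])
E
```

```text
[0.431  0.2531 0.0571] [ 0.52 -0.   -0.26]
```

View pics/c1.png

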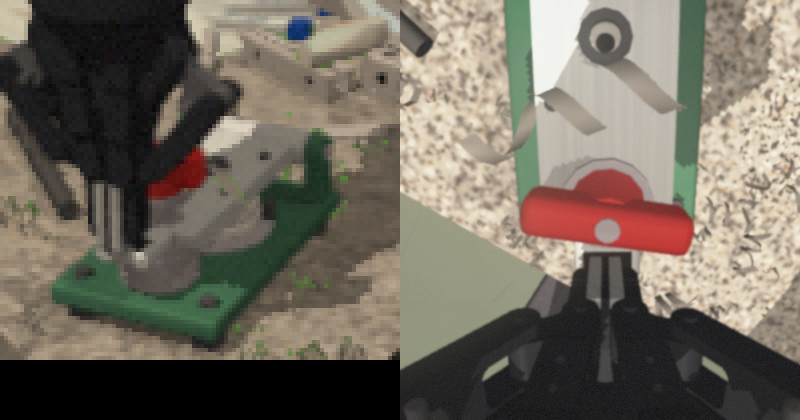

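The leaf is nearly level. In the wrist view the red bar is tilted about 11° clockwise. I'll press gently until I feel contact.

Emit:
drive_tool(commands=[0, 0, 0, 0, 0, 1, -1, 0, 0, 0, 0, 0, 1, -1, 0, 0, 0, 0, 0, 1, -1, 0, 0, 0, 0, 0, 0, -1])

```text
time: 5.17
eef_pos: [0.4312, 0.2531, 0.0557]
orientation: [[0.849, 0.528, 0.001], [0.528, -0.849, -0.001], [0.0, 0.002, -1.0]]
ft_force: [-4.9, -3.7, 18.0]
opening: -0.0001
grasp_force: 8.7
```

Emit:
drive_tool(commands=[0, 0, 0, 0, 0, 1, -1, 0, 0, 0, 0, 0, 1, -1, 0, 0, 0, 0, 0, 0, -1])

```text
time: 5.42
eef_pos: [0.4313, 0.2531, 0.0553]
orientation: [[0.849, 0.528, 0.002], [0.528, -0.849, -0.003], [0.0, 0.004, -1.0]]
ft_force: [-9.2, -7.4, 36.5]
opening: 0.0
grasp_force: 18.4
```

Emit:
drive_tool(commands=[0, 0, 0, -1, 0, -10, -1, 0, 0, 0, 0, 0, -20, -1, 0, 0, 0, 0, 0, -30, -1, 0, 0, 0, 0, 0, -30, -1, 0, 0, 0, 0, 0, -10, 0.2, 0, 0, 0, 0, 0, 0, 0.2, 0, 0, 0, 0, 0, 0, 0.2])

```text
time: 6.0
eef_pos: [0.4306, 0.252, 0.1522]
orientation: [[0.85, 0.527, 0.001], [0.527, -0.85, -0.0], [0.001, 0.001, -1.0]]
ft_force: [0.0, -0.7, -0.8]
opening: 0.0357
grasp_force: 0.0
```

```bash
python3 - <<'E'
from h import *
def bar(im,C):
    i=im.astype(int);m=((i[:,:,0]>110)&(i[:,:,1]<.4*i[:,:,0])&(i[:,:,2]<.45*i[:,:,0])).astype(np.uint8)
    n,l,stt,c=cv2.connectedComponentsWithStats(m);k=1+stt[1:,4].argmax()
    y,x=np.nonzero(l==k);return stt[k],c[k],cv2.minAreaRect(np.c_[x,y].astype(np.float32))
s=st();print(np.round(s['eef_pos'],4),np.round(s['orientation'],3).tolist(),np.round(s['joints'],3),s['opening'])
C=cal('wrist',s);im=save('wrist','w3.png');print(bar(im,C))
E
```

```text
[0.4306 0.252  0.1522] [[0.85, 0.527, 0.001], [0.527, -0.85, -0.0], [0.001, 0.001, -1.0]] [ 0.212  0.482 -0.982  1.985  0.5    0.937 -2.041] 0.035733256543312795
(array([317, 164,  15,  18,  61], dtype=int32), array([325.72131148, 169.13114754]), ((326.076904296875, 170.11537170410156), (19.137157440185547, 10.53930377960205), 56.3099365234375))
```

View pics/w3.png

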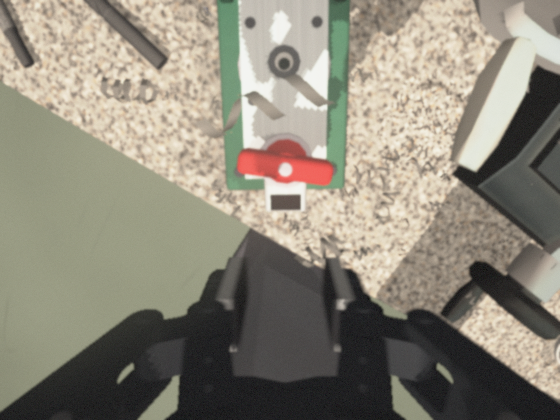

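The leaf is shut. The knob pin is at (286,170), and the bar runs from (243,161) to (330,174), so it is turned about 9° clockwise. Next I'll work out the knob position.

```bash
python3 - <<'E'
from h import *
s=st();C=cal('wrist',s);im=cv2.imread('pics/w3.png')
hsv=cv2.cvtColor(im,cv2.COLOR_BGR2HSV);m=(((hsv[:,:,0]<8)|(hsv[:,:,0]>172))&(hsv[:,:,1]>150)&(hsv[:,:,2]>140)).astype(np.uint8)
m[:140]=0;m[200:]=0;m[:,:230]=0;m[:,345:]=0
y,x=np.nonzero(m);print(len(x),cv2.minAreaRect(np.c_[x,y].astype(np.float32)))
P=onz(C,(286,170),.0983);R=np.array(s['orientation']).reshape(3,3)
print(P,R.T@(P-s['eef_pos'])*1000)
e=onz(C,(330,174),.095)-onz(C,(243,161),.095);print(np.linalg.norm(e),np.degrees(np.arctan2(*(R.T@e)[:2])))
E
```

```text
1616 ((284.63006591796875, 167.3523712158203), (93.65594482421875, 27.152355194091797), 4.513988018035889)
[0.4613794  0.27176276 0.0983    ] [37.34417108 -0.56495407 53.07633866]
0.05067660740861659 -8.586523880167269
```

Emit:
drive_tool(commands=[0, 0, -7, 19, -0.3, 0, 0.2, 0, 0, -7, 18.3, 1.9, 0, 0.2, 0, 0, -7, 0, 0, 0, 0.2, 0, 0, -7, 0, 0, 0, 0.2, 0, 0, -7, 0, 0, 0, 0.2, 0, 0, -7, 0, 0, 0, 0.2, 0, 0, -7, 0, 0, 0, 0.2, 0, 0, -7, 0, 0, 0, 0.2])

```text
time: 6.72
eef_pos: [0.4606, 0.2722, 0.1502]
orientation: [[0.031, 1.0, -0.003], [1.0, -0.031, -0.001], [-0.001, -0.003, -1.0]]
ft_force: [0.8, 0.3, -0.7]
opening: 0.0514
grasp_force: 0.0
```

Emit:
drive_tool(commands=[0, 0, -7, 0, 0, 0, 0.2, 0, 0, -7, 0, 0, 0, 0.2, 0, 0, -7, 0, 0, 0, 0.2, 0, 0, -4.4, 0, 0, 0, 0.2, 0, 0, 0, 0, 0, 0, 0.2, 0, 0, 0, 0, 0, 0, 0.2])

```text
time: 7.22
eef_pos: [0.4608, 0.2724, 0.1507]
orientation: [[-0.393, 0.92, -0.003], [0.92, 0.393, -0.0], [0.001, -0.003, -1.0]]
ft_force: [0.4, -0.1, -0.3]
opening: 0.0511
grasp_force: 0.0
```

```bash
python3 - <<'E'
from h import *
s=st();R=np.array(s['orientation']).reshape(3,3)
print(np.round(s['joints'],3),np.round(s['eef_pos'],4),np.degrees(np.arctan2(R[1,1],R[0,1])),R[2])
print(R.T@(np.array([.4614,.2718,.077])-s['eef_pos'])*1000)
E
```

```text
[ 0.325  0.735 -1.254  1.894  0.783  1.123 -0.834] [0.4608 0.2724 0.1507] 23.145179439085634 [ 8.28793515e-04 -2.68780545e-03 -9.99996044e-01]
[-0.90633592  0.52847217 73.69313068]
```

Emit:
drive_tool(commands=[0, 0, 0, -0.9, 0.5, 24, 0.2, 0, 0, 0, 0, 0, 24, 0.2, 0, 0, 0, 0, 0, 18, 0.2, 0, 0, 0, 0, 0, 8, 0.2, 0, 0, 0, 0, 0, 0, 0.2])

```text
time: 7.63
eef_pos: [0.4611, 0.2712, 0.0762]
orientation: [[-0.394, 0.919, -0.003], [0.919, 0.394, -0.002], [-0.001, -0.004, -1.0]]
ft_force: [0.1, 0.5, 0.4]
opening: 0.0513
grasp_force: 0.0
```

Emit:
drive_tool(commands=[0, 0, 0, 0, 0, 0, -1, 0, 0, 0, 0, 0, 0, -1, 0, 0, 0, 0, 0, 0, -1, 0, 0, 0, 0, 0, 0, -1, 0, 0, 0, 0, 0, 0, -1, 0, 0, 0, 0, 0, 0, -1], grip_force=30)

```text
time: 8.13
eef_pos: [0.4631, 0.2727, 0.0792]
orientation: [[-0.395, 0.919, 0.002], [0.919, 0.395, 0.001], [0.0, 0.002, -1.0]]
ft_force: [0.5, 0.7, 1.8]
opening: 0.0133
grasp_force: 33.8
```

```bash
python3 - <<'E'
from h import *
s=st();print({k:np.round(s[k],3).tolist() for k in('time','eef_pos','ft_force','moment','opening','grasp_force')})
E
```

```text
{'time': 8.133, 'eef_pos': [0.463, 0.273, 0.079], 'ft_force': [0.508, 0.73, 1.82], 'moment': [0.206, -0.065, 0.019], 'opening': 0.013, 'grasp_force': 33.841}
```

Emit:
drive_tool(commands=[0, 0, 0, 0, 0, 1, -1, 0, 0, 0, 0, 0, 1, -1, 0, 0, 0, 0, 0, 0, -1, 0, 0, 0, 0, 0, 0, -1])

```text
time: 8.47
eef_pos: [0.4631, 0.2727, 0.0766]
orientation: [[-0.395, 0.919, 0.001], [0.919, 0.395, 0.001], [0.001, 0.001, -1.0]]
ft_force: [1.4, 3.0, 2.3]
opening: 0.013
grasp_force: 33.8
```

Emit:
drive_tool(commands=[0, 0, 0, 0, 0, 1, -1, 0, 0, 0, 0, 0, 0, -1])

```text
time: 8.63
eef_pos: [0.4631, 0.2727, 0.0756]
orientation: [[-0.395, 0.919, 0.001], [0.919, 0.395, 0.001], [0.001, 0.001, -1.0]]
ft_force: [2.6, 1.8, 3.1]
opening: 0.0135
grasp_force: 34.0
```

Emit:
drive_tool(commands=[0, 0, 0, 0, 0, 1, -1, 0, 0, 0, 0, 0, 0, -1])

```text
time: 8.8
eef_pos: [0.463, 0.2727, 0.0753]
orientation: [[-0.395, 0.919, 0.001], [0.919, 0.395, 0.0], [-0.0, 0.002, -1.0]]
ft_force: [0.8, 1.0, 10.2]
opening: 0.0132
grasp_force: 35.0
```

Emit:
drive_tool(commands=[0, 0, -4, 0, 0, -0.13, -1, 0, 0, -4, 0, 0, -0.13, -1, 0, 0, -4, 0, 0, -0.13, -1, 0, 0, -4, 0, 0, -0.13, -1])

```text
time: 9.13
eef_pos: [0.463, 0.2726, 0.0758]
orientation: [[-0.635, 0.772, 0.001], [0.772, 0.635, 0.0], [-0.001, 0.001, -1.0]]
ft_force: [0.7, 0.5, 9.8]
opening: 0.0136
grasp_force: 34.9
```

Emit:
drive_tool(commands=[0, 0, -4, 0, 0, -0.13, -1, 0, 0, -4, 0, 0, -0.13, -1, 0, 0, -4, 0, 0, -0.13, -1])

```text
time: 9.38
eef_pos: [0.4629, 0.2726, 0.0762]
orientation: [[-0.782, 0.623, 0.001], [0.623, 0.782, 0.0], [-0.001, 0.001, -1.0]]
ft_force: [0.6, 1.2, 9.2]
opening: 0.0136
grasp_force: 34.8
```

Emit:
drive_tool(commands=[0, 0, -4, 0, 0, -0.13, -1, 0, 0, -4, 0, 0, -0.13, -1, 0, 0, -4, 0, 0, -0.13, -1])

```text
time: 9.63
eef_pos: [0.4629, 0.2725, 0.0765]
orientation: [[-0.895, 0.447, 0.001], [0.447, 0.895, 0.0], [-0.001, 0.001, -1.0]]
ft_force: [1.5, 0.7, 9.1]
opening: 0.0132
grasp_force: 34.7
```

Emit:
drive_tool(commands=[0, 0, -4, 0, 0, -0.13, -1, 0, 0, -4, 0, 0, -0.13, -1])

```text
time: 9.8
eef_pos: [0.4628, 0.2724, 0.0766]
orientation: [[-0.948, 0.318, 0.001], [0.318, 0.948, 0.0], [-0.001, 0.001, -1.0]]
ft_force: [0.9, 0.9, 9.2]
opening: 0.0133
grasp_force: 34.8
```

Emit:
drive_tool(commands=[0, 0, -4, 0, 0, -0.13, -1, 0, 0, -4, 0, 0, -0.13, -1])

```text
time: 9.97
eef_pos: [0.4628, 0.2724, 0.0768]
orientation: [[-0.983, 0.183, 0.001], [0.183, 0.983, 0.0], [-0.001, 0.0, -1.0]]
ft_force: [1.4, 0.9, 6.7]
opening: 0.0137
grasp_force: 34.5
```

Emit:
drive_tool(commands=[0, 0, -3, 0, 0, 0, -1, 0, 0, 0, 0, 0, 0, -1])

```text
time: 10.13
eef_pos: [0.4628, 0.2724, 0.0766]
orientation: [[-0.991, 0.132, 0.001], [0.132, 0.991, 0.0], [-0.001, 0.0, -1.0]]
ft_force: [2.0, 1.6, 7.9]
opening: 0.0133
grasp_force: 34.6
```

Emit:
drive_tool(commands=[0, 0, -3, 0, 0, 0, -1, 0, 0, 0, 0, 0, 0, -1])

```text
time: 10.3
eef_pos: [0.4628, 0.2723, 0.0764]
orientation: [[-0.997, 0.08, 0.001], [0.08, 0.997, 0.0], [-0.001, 0.0, -1.0]]
ft_force: [2.7, 0.9, 5.2]
opening: 0.0132
grasp_force: 34.3
```

Emit:
drive_tool(commands=[0, 0, -3, 0, 0, 0.5, -1, 0, 0, 0, 0, 0, 0.5, -1, 0, 0, 0, 0, 0, 0, -1])

```text
time: 10.55
eef_pos: [0.4628, 0.2723, 0.0753]
orientation: [[-1.0, 0.03, 0.001], [0.03, 1.0, 0.0], [-0.001, 0.0, -1.0]]
ft_force: [2.3, 2.3, 4.5]
opening: 0.0132
grasp_force: 34.2
```

Emit:
drive_tool(commands=[0, 0, 0, 0, 0, 0.7, -1, 0, 0, 0, 0, 0, 0.7, -1, 0, 0, 0, 0, 0, 0, -1])

```text
time: 10.8
eef_pos: [0.4628, 0.2723, 0.0737]
orientation: [[-1.0, 0.031, 0.001], [0.031, 1.0, 0.0], [-0.001, 0.0, -1.0]]
ft_force: [2.7, 1.9, 2.1]
opening: 0.0131
grasp_force: 33.8
```

It has clicked down, and z is now below the ridge. I'll continue towards -7.5 mm.

Emit:
drive_tool(commands=[0, 0, 0, 0, 0, 0.7, -1, 0, 0, 0, 0, 0, 0.7, -1, 0, 0, 0, 0, 0, 0.4, -1, 0, 0, 0, 0, 0, 0, -1])

```text
time: 11.13
eef_pos: [0.4627, 0.2723, 0.0719]
orientation: [[-1.0, 0.03, 0.0], [0.03, 1.0, 0.0], [-0.0, 0.0, -1.0]]
ft_force: [3.9, 2.6, 3.0]
opening: 0.0134
grasp_force: 34.0
```

Emit:
drive_tool(commands=[0, 0, 0, 0, 0, 0.5, -1, 0, 0, 0, 0, 0, 0.3, -1, 0, 0, 0, 0, 0, 0, -1])

```text
time: 11.38
eef_pos: [0.4627, 0.2723, 0.0716]
orientation: [[-1.0, 0.03, 0.001], [0.03, 1.0, 0.0], [-0.001, 0.0, -1.0]]
ft_force: [3.3, 2.5, 7.0]
opening: 0.0131
grasp_force: 34.5
```

Emit:
drive_tool(commands=[0, 0, 4, 0, 0, -0.2, -1, 0, 0, 4, 0, 0, 0, -1, 0, 0, 4, 0, 0, 0.13, -1, 0, 0, 4, 0, 0, 0.13, -1])

```text
time: 11.72
eef_pos: [0.4628, 0.2724, 0.0713]
orientation: [[-0.951, 0.308, 0.001], [0.308, 0.951, 0.001], [-0.0, 0.001, -1.0]]
ft_force: [3.6, 2.2, 4.3]
opening: 0.0135
grasp_force: 34.1
```

```bash
python3 - <<'E'
from h import *
s=st();print({k:np.round(s[k],3).tolist() for k in('time','joints','moment')})
E
```

```text
{'time': 11.717, 'joints': [0.313, 0.942, -1.27, 1.937, 1.031, 1.121, -0.142], 'moment': [0.639, -0.743, 0.046]}
```

Emit:
drive_tool(commands=[0, 0, 4, 0, 0, 0.13, -1, 0, 0, 4, 0, 0, 0.13, -1, 0, 0, 4, 0, 0, 0.13, -1, 0, 0, 4, 0, 0, 0.13, -1])

```text
time: 12.05
eef_pos: [0.4628, 0.2725, 0.0708]
orientation: [[-0.83, 0.558, 0.001], [0.558, 0.83, 0.001], [-0.0, 0.001, -1.0]]
ft_force: [3.1, 3.9, 3.7]
opening: 0.0132
grasp_force: 34.0
```

Emit:
drive_tool(commands=[0, 0, 4, 0, 0, 0.13, -1, 0, 0, 4, 0, 0, 0.13, -1, 0, 0, 4, 0, 0, 0.13, -1, 0, 0, 4, 0, 0, 0.13, -1])

```text
time: 12.38
eef_pos: [0.4629, 0.2726, 0.0703]
orientation: [[-0.644, 0.765, 0.001], [0.765, 0.644, 0.001], [0.0, 0.001, -1.0]]
ft_force: [3.0, 2.5, 3.7]
opening: 0.0131
grasp_force: 34.0
```

Emit:
drive_tool(commands=[0, 0, 4, 0, 0, 0.13, -1, 0, 0, 4, 0, 0, 0.13, -1, 0, 0, 4, 0, 0, 0.13, -1, 0, 0, 4, 0, 0, 0.13, -1])

```text
time: 12.72
eef_pos: [0.463, 0.2727, 0.0698]
orientation: [[-0.408, 0.913, 0.001], [0.913, 0.408, 0.001], [0.001, 0.001, -1.0]]
ft_force: [4.3, 3.7, 3.5]
opening: 0.0135
grasp_force: 34.1
```

Emit:
drive_tool(commands=[0, 0, 4, 0, 0, 0.13, -1, 0, 0, 4, 0, 0, 0.13, -1, 0, 0, 4, 0, 0, 0.13, -1, 0, 0, 4, 0, 0, 0.13, -1])

```text
time: 13.05
eef_pos: [0.4632, 0.2727, 0.0694]
orientation: [[-0.14, 0.99, 0.001], [0.99, 0.14, 0.001], [0.001, 0.001, -1.0]]
ft_force: [3.1, 2.9, 4.0]
opening: 0.0133
grasp_force: 34.1
```

Emit:
drive_tool(commands=[0, 0, 4, 0, 0, 0.1, -1, 0, 0, 4, 0, 0, 0.1, -1, 0, 0, 4, 0, 0, 0.1, -1, 0, 0, 4, 0, 0, 0.1, -1, 0, 0, 0, 0, 0, 0, -1])

```text
time: 13.47
eef_pos: [0.4633, 0.2727, 0.0691]
orientation: [[0.138, 0.99, 0.002], [0.99, -0.138, 0.001], [0.001, 0.001, -1.0]]
ft_force: [3.4, 3.1, 3.3]
opening: 0.013
grasp_force: 34.0
```

```bash
python3 - <<'E'
from h import *
s=st();print({k:np.round(s[k],3).tolist() for k in('time','joints','moment')})
E
```

```text
{'time': 13.467, 'joints': [0.194, 0.761, -1.035, 1.94, 0.826, 0.938, -1.397], 'moment': [0.746, -0.803, -0.137]}
```

Emit:
drive_tool(commands=[0, 0, 0, 0, 0, 0, 0.2, 0, 0, 0, 0, 0, 0, 0.2, 0, 0, 0, 0, 0, 0, 0.2, 0, 0, 0, 0, 0, 0, 0.2, 0, 0, 0, 0, 0, -15, 0.2, 0, 0, 0, 0, 0, -25, 0.2, 0, 0, -7, 0, 0, -5, 0.2, 0, 0, -7, 0, 0, 0, 0.2])

```text
time: 14.13
eef_pos: [0.4635, 0.273, 0.1166]
orientation: [[-0.115, 0.993, 0.003], [0.993, 0.115, 0.001], [0.001, 0.004, -1.0]]
ft_force: [0.6, -0.5, -0.9]
opening: 0.0515
grasp_force: 0.0
```

Emit:
drive_tool(commands=[0, 0, -7, 0, 0, 0, 0.2, 0, 0, -7, 0, 0, 0, 0.2, 0, 0, -7, 0, 0, 0, 0.2, 0, 0, -7, 0, 0, 0, 0.2, 0, 0, -7, 0, 0, 0, 0.2, 0, 0, -7, 0, 0, 0, 0.2, 0, 0, -7, 0, 0, 0, 0.2, 0, 0, -7, 0, 0, 0, 0.2])

```text
time: 14.8
eef_pos: [0.4625, 0.2718, 0.1145]
orientation: [[-0.888, 0.46, 0.0], [0.46, 0.888, -0.0], [-0.0, -0.0, -1.0]]
ft_force: [-0.7, -0.1, -0.4]
opening: 0.051
grasp_force: 0.0
```

Emit:
drive_tool(commands=[0, 0, -7, 0, 0, 0, 0.2, 0, 0, -7, 0, 0, 0, 0.2, 0, 0, -7, 0, 0, 0, 0.2, 0, 0, -7, 0, 0, 0, 0.2, 0, 0, -7, 0, 0, 0, 0.2, 0, 0, -7, 0, 0, 0, 0.2, 0, 0, -7, 0, 0, 0, 0.2, 0, 0, -7, 0, 0, 0, 0.2])

```text
time: 15.47
eef_pos: [0.4625, 0.2717, 0.1144]
orientation: [[-0.878, -0.479, -0.0], [-0.479, 0.878, -0.0], [0.0, -0.0, -1.0]]
ft_force: [-0.2, -0.6, 0.3]
opening: 0.0512
grasp_force: 0.0
```

Emit:
drive_tool(commands=[0, 0, -7, 0, 0, 0, 0.2, 0, 0, -7, 0, 0, 0, 0.2, 0, 0, -7, 0, 0, 0, 0.2, 0, 0, -7, 0, 0, 0, 0.2, 0, 0, -7, 0, 0, 0, 0.2, 0, 0, -7, 0, 0, 0, 0.2, 0, 0, 0, 0, 0, 0, 0.2, 0, 0, 0, 0, 0, 0, 0.2])

```text
time: 16.13
eef_pos: [0.4626, 0.2719, 0.1142]
orientation: [[-0.341, -0.94, 0.0], [-0.94, 0.341, -0.0], [0.0, -0.0, -1.0]]
ft_force: [-0.8, 0.5, -0.6]
opening: 0.0511
grasp_force: 0.0
```

```bash
python3 - <<'E'
from h import *
s=st();R=np.array(s['orientation']).reshape(3,3)
print({k:np.round(s[k],3).tolist() for k in('time','joints','opening')},np.degrees(np.arctan2(R[1,1],R[0,1])), R.T@(np.array([.4632,.2725,.0695])-s['eef_pos'])*1000)
im=save('side','s2.png')[175:265,225:325];cv2.imwrite('pics/c2.png',cv2.resize(im,None,fx=5,fy=5,interpolation=3)[:,:,::-1])
E
```

```text
{'time': 16.133, 'joints': [0.386, 1.069, -1.494, 1.916, 1.114, 1.343, 1.337], 'opening': 0.051} 160.04835628435504 [-0.79679047 -0.35619627 44.68218095]
```

View pics/c2.png

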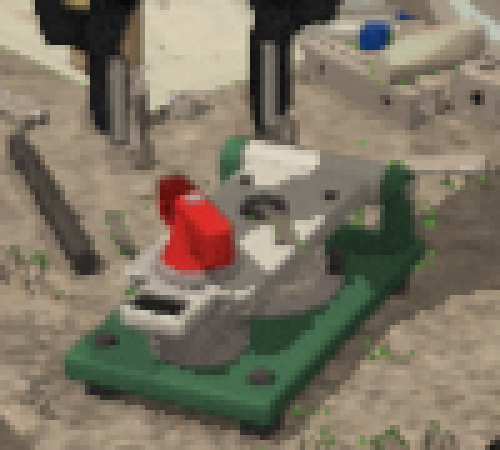

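The leaf is level, with the knob standing down close to it and the hub beneath. I'll correct the yaw by 12°, then regrip.

Emit:
drive_tool(commands=[0, 0, -6, -0.8, -0.3, 0, 0.2, 0, 0, -6, 0, 0, 0, 0.2, 0, 0, 0, 0, 0, 20, 0.2, 0, 0, 0, 0, 0, 17, 0.2, 0, 0, 0, 0, 0, 7, 0.2, 0, 0, 0, 0, 0, 0, 0.2])

```text
time: 16.68
eef_pos: [0.4623, 0.2719, 0.0683]
orientation: [[-0.136, -0.991, -0.002], [-0.991, 0.136, -0.002], [0.002, 0.002, -1.0]]
ft_force: [0.8, -0.4, -1.0]
opening: 0.0511
grasp_force: 0.0
```

Emit:
drive_tool(commands=[0, 0, 0, 0, 0, 0, -1, 0, 0, 0, 0, 0, 0, -1, 0, 0, 0, 0, 0, 0, -1, 0, 0, 0, 0, 0, 0, -1, 0, 0, 0, 0, 0, 0, -1, 0, 0, 0, 0, 0, 0, -1], grip_force=40)

```text
time: 17.18
eef_pos: [0.4634, 0.2732, 0.0704]
orientation: [[-0.135, -0.991, 0.001], [-0.991, 0.135, 0.001], [-0.001, -0.001, -1.0]]
ft_force: [-0.7, 0.5, 2.7]
opening: 0.013
grasp_force: 42.2
```

```bash
cat > m.py <<'E'
from h import *
s=st();R=np.array(s['orientation']).reshape(3,3)
print({k:np.round(s[k],3).tolist() for k in('time','ft_force','moment','opening')},'j7',s['joints'][6].round(3) if hasattr(s['joints'],'round') else s['joints'][6],'yaw',np.degrees(np.arctan2(R[1,1],R[0,1])).round(1),np.round(s['eef_pos'],4))
E
python3 m.py
```

```text
{'time': 17.183, 'ft_force': [-0.698, 0.454, 2.682], 'moment': [0.009, 0.085, -0.036], 'opening': 0.013} j7 1.519 yaw 172.3 [0.4634 0.2732 0.0704]
```

Emit:
drive_tool(commands=[0, 0, 4, 0, 0, 0.1, -1, 0, 0, 4, 0, 0, 0.13, -1, 0, 0, 4, 0, 0, 0.13, -1, 0, 0, 4, 0, 0, 0.13, -1, 0, 0, 4, 0, 0, 0.13, -1, 0, 0, 4, 0, 0, 0.13, -1])

```text
time: 17.68
eef_pos: [0.4638, 0.2731, 0.0695]
orientation: [[-0.529, -0.849, 0.002], [-0.849, 0.529, 0.001], [-0.001, -0.001, -1.0]]
ft_force: [0.9, -0.8, 4.5]
opening: 0.0131
grasp_force: 42.3
```

```bash
python3 m.py
```

```text
{'time': 17.683, 'ft_force': [0.907, -0.751, 4.513], 'moment': [-0.112, -0.162, 0.029], 'opening': 0.013} j7 1.116 yaw 148.1 [0.4638 0.2731 0.0695]
```

Emit:
drive_tool(commands=[0, 0, 4, 0, 0, 0.13, -1, 0, 0, 4, 0, 0, 0.13, -1, 0, 0, 4, 0, 0, 0.1, -1])

```text
time: 17.93
eef_pos: [0.4639, 0.273, 0.0693]
orientation: [[-0.694, -0.72, 0.002], [-0.72, 0.694, 0.0], [-0.002, -0.001, -1.0]]
ft_force: [1.4, -1.3, 5.5]
opening: 0.0128
grasp_force: 42.5
```

```bash
python3 m.py
```

```text
{'time': 17.933, 'ft_force': [1.35, -1.267, 5.467], 'moment': [-0.201, -0.16, 0.019], 'opening': 0.013} j7 0.917 yaw 136.1 [0.4639 0.273  0.0693]
```

Emit:
drive_tool(commands=[0, 0, 3, 0, 0, 0.05, -1, 0, 0, 3, 0, 0, 0, -1, 0, 0, 0, 0, 0, 0, -1])

```text
time: 18.18
eef_pos: [0.464, 0.2729, 0.0692]
orientation: [[-0.765, -0.645, 0.002], [-0.645, 0.765, 0.0], [-0.002, -0.001, -1.0]]
ft_force: [1.4, -1.1, 6.0]
opening: 0.0132
grasp_force: 42.5
```

```bash
python3 m.py
```

```text
{'time': 18.183, 'ft_force': [1.369, -1.091, 5.999], 'moment': [-0.168, -0.216, -0.018], 'opening': 0.013} j7 0.82 yaw 130.1 [0.464  0.2729 0.0692]
```

Emit:
drive_tool(commands=[0, 0, 3, 0, 0, 0, -1, 0, 0, 3, 0, 0, 0, -1, 0, 0, 0, 0, 0, 0, -1])

```text
time: 18.43
eef_pos: [0.464, 0.2729, 0.0692]
orientation: [[-0.827, -0.562, 0.002], [-0.562, 0.827, 0.0], [-0.002, -0.001, -1.0]]
ft_force: [1.0, -1.2, 4.5]
opening: 0.0132
grasp_force: 42.5
```

```bash
python3 m.py
```

```text
{'time': 18.433, 'ft_force': [1.035, -1.192, 4.482], 'moment': [-0.223, -0.229, -0.036], 'opening': 0.013} j7 0.722 yaw 124.2 [0.464  0.2729 0.0692]
```

Emit:
drive_tool(commands=[0, 0, 3, 0, 0, 0, -1, 0, 0, 0, 0, 0, 0, -1])

```text
time: 18.6
eef_pos: [0.4641, 0.2728, 0.0692]
orientation: [[-0.855, -0.518, 0.002], [-0.518, 0.855, -0.0], [-0.002, -0.001, -1.0]]
ft_force: [1.0, -1.9, 6.3]
opening: 0.0132
grasp_force: 42.6
```

```bash
python3 m.py
```

```text
{'time': 18.6, 'ft_force': [0.983, -1.922, 6.274], 'moment': [-0.228, -0.304, -0.05], 'opening': 0.013} j7 0.673 yaw 121.2 [0.4641 0.2728 0.0692]
```

Emit:
drive_tool(commands=[0, 0, 3, 0, 0, 0, -1, 0, 0, 0, 0, 0, 0, -1])

```text
time: 18.77
eef_pos: [0.4641, 0.2728, 0.0691]
orientation: [[-0.881, -0.472, 0.002], [-0.472, 0.881, -0.0], [-0.002, -0.001, -1.0]]
ft_force: [1.3, -0.3, 5.0]
opening: 0.0133
grasp_force: 42.5
```

```bash
python3 m.py
```

```text
{'time': 18.767, 'ft_force': [1.337, -0.276, 5.047], 'moment': [-0.255, -0.336, -0.021], 'opening': 0.013} j7 0.624 yaw 118.2 [0.4641 0.2728 0.0691]
```

Emit:
drive_tool(commands=[0, 0, 3, 0, 0, 0, -1, 0, 0, 0, 0, 0, 0, -1])

```text
time: 18.93
eef_pos: [0.4641, 0.2727, 0.0691]
orientation: [[-0.905, -0.426, 0.002], [-0.426, 0.905, -0.0], [-0.002, -0.001, -1.0]]
ft_force: [1.1, -1.1, 6.1]
opening: 0.0129
grasp_force: 42.5
```

```bash
python3 m.py
```

```text
{'time': 18.933, 'ft_force': [1.134, -1.13, 6.058], 'moment': [-0.222, -0.316, -0.052], 'opening': 0.013} j7 0.575 yaw 115.2 [0.4641 0.2727 0.0691]
```

Emit:
drive_tool(commands=[0, 0, 3, 0, 0, 0, -1, 0, 0, 0, 0, 0, 0, -1])

```text
time: 19.1
eef_pos: [0.4641, 0.2727, 0.0691]
orientation: [[-0.926, -0.378, 0.002], [-0.378, 0.926, -0.0], [-0.002, -0.001, -1.0]]
ft_force: [1.6, -1.1, 5.2]
opening: 0.0129
grasp_force: 42.5
```

```bash
python3 m.py
```

```text
{'time': 19.1, 'ft_force': [1.631, -1.12, 5.197], 'moment': [-0.3, -0.347, -0.086], 'opening': 0.013} j7 0.527 yaw 112.2 [0.4641 0.2727 0.0691]
```

Emit:
drive_tool(commands=[0, 0, 3, 0, 0, 0, -1, 0, 0, 0, 0, 0, 0, -1])

```text
time: 19.27
eef_pos: [0.4641, 0.2726, 0.069]
orientation: [[-0.944, -0.329, 0.002], [-0.329, 0.944, -0.0], [-0.002, -0.001, -1.0]]
ft_force: [2.1, -0.5, 5.7]
opening: 0.0132
grasp_force: 42.5
```

```bash
python3 m.py
```

```text
{'time': 19.267, 'ft_force': [2.066, -0.496, 5.661], 'moment': [-0.258, -0.405, -0.044], 'opening': 0.013} j7 0.478 yaw 109.2 [0.4641 0.2726 0.069 ]
```

Emit:
drive_tool(commands=[0, 0, 3, 0, 0, 0, -1, 0, 0, 0, 0, 0, 0, -1])

```text
time: 19.43
eef_pos: [0.4641, 0.2726, 0.069]
orientation: [[-0.96, -0.28, 0.002], [-0.28, 0.96, -0.0], [-0.002, -0.001, -1.0]]
ft_force: [3.0, -1.4, 6.0]
opening: 0.013
grasp_force: 42.5
```

```bash
python3 m.py
```

```text
{'time': 19.433, 'ft_force': [2.968, -1.441, 5.997], 'moment': [-0.329, -0.456, -0.058], 'opening': 0.013} j7 0.43 yaw 106.2 [0.4641 0.2726 0.069 ]
```

Emit:
drive_tool(commands=[0, 0, 2.5, 0, 0, 0, -1, 0, 0, 0, 0, 0, 0, -1])

```text
time: 19.6
eef_pos: [0.4641, 0.2726, 0.069]
orientation: [[-0.971, -0.238, 0.002], [-0.238, 0.971, -0.0], [-0.002, -0.001, -1.0]]
ft_force: [2.5, -2.2, 6.4]
opening: 0.0131
grasp_force: 42.5
```

```bash
python3 m.py
```

```text
{'time': 19.6, 'ft_force': [2.538, -2.179, 6.406], 'moment': [-0.325, -0.482, 0.033], 'opening': 0.013} j7 0.39 yaw 103.8 [0.4641 0.2726 0.069 ]
```

Emit:
drive_tool(commands=[0, 0, 2.5, 0, 0, 0, -1, 0, 0, 0, 0, 0, 0, -1])

```text
time: 19.77
eef_pos: [0.4641, 0.2725, 0.0689]
orientation: [[-0.981, -0.196, 0.002], [-0.196, 0.981, -0.001], [-0.002, -0.001, -1.0]]
ft_force: [1.8, -1.4, 5.3]
opening: 0.0127
grasp_force: 42.5
```

```bash
python3 m.py
```

```text
{'time': 19.767, 'ft_force': [1.751, -1.373, 5.331], 'moment': [-0.409, -0.489, 0.117], 'opening': 0.013} j7 0.349 yaw 101.3 [0.4641 0.2725 0.0689]
```

Emit:
drive_tool(commands=[0, 0, 2.5, 0, 0, 0, -1, 0, 0, 0, 0, 0, 0, -1])

```text
time: 19.93
eef_pos: [0.4641, 0.2725, 0.0689]
orientation: [[-0.988, -0.154, 0.002], [-0.154, 0.988, -0.001], [-0.002, -0.001, -1.0]]
ft_force: [2.3, -1.5, 5.0]
opening: 0.013
grasp_force: 42.5
```

```bash
python3 m.py
```

```text
{'time': 19.933, 'ft_force': [2.298, -1.533, 4.96], 'moment': [-0.389, -0.505, 0.321], 'opening': 0.013} j7 0.309 yaw 98.8 [0.4641 0.2725 0.0689]
```

The torque has risen by about 0.35 N m, so the knob is hand-tight. I'll release and retreat.

Emit:
drive_tool(commands=[0, 0, 0, 0, 0, 0, 0.2, 0, 0, 0, 0, 0, 0, 0.2, 0, 0, 0, 0, 0, 0, 0.2, 0, 0, 0, 0, 0, 0, 0.2, 0, 0, 0, 0, 0, -15, 0.2, 0, 0, 0, 0, 0, -25, 0.2, 0, 0, 0, 0, 0, -35, 0.2, 0, 0, 0, 0, 0, -35, 0.2])

```text
time: 20.6
eef_pos: [0.462, 0.2728, 0.18]
orientation: [[-0.988, -0.154, -0.002], [-0.154, 0.988, -0.0], [0.002, 0.0, -1.0]]
ft_force: [0.3, 0.4, -1.2]
opening: 0.0512
grasp_force: 0.0
```

Emit:
drive_tool(commands=[0, 0, 0, 0, -20, -15, 0.2, 0, 0, 0, 0, -20, 0, 0.2, 0, 0, 0, 0, 0, 0, 0.2, 0, 0, 0, 0, 0, 0, 0.2])

```text
time: 20.93
eef_pos: [0.4696, 0.2323, 0.1942]
orientation: [[-0.989, -0.151, 0.001], [-0.151, 0.989, -0.0], [-0.001, -0.0, -1.0]]
ft_force: [-0.7, -0.6, 0.6]
opening: 0.0513
grasp_force: 0.0
```

```bash
python3 - <<'E'
from h import *
a=save('side','s3.png')[175:265,225:325]
b=save('wrist','w3b.png')
c=np.zeros((420,800,3),np.uint8);c[:360,:400]=cv2.resize(a,None,fx=4,fy=4,interpolation=3);c[:,400:]=b[:,80:480];cv2.imwrite('pics/c3.png',c[:,:,::-1])
E
python3 m.py
```

```text
{'time': 21.033, 'ft_force': [-0.436, -0.52, -0.17], 'moment': [0.008, 0.017, -0.004], 'opening': 0.051} j7 0.479 yaw 98.8 [0.4687 0.2337 0.1937]
```

View pics/c3.png

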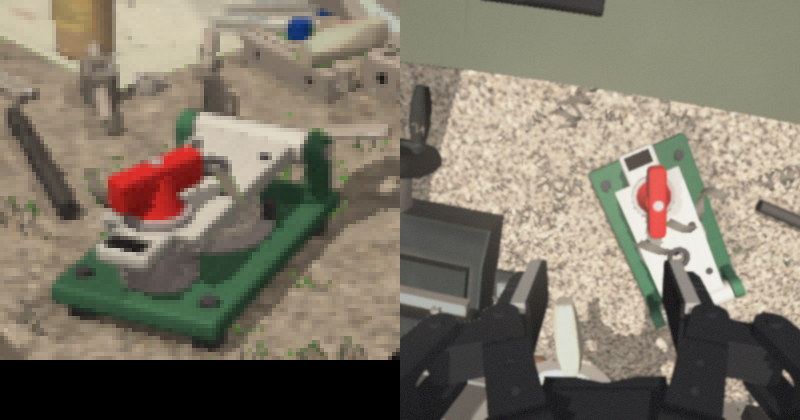

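The flange is down on the leaf, the bar stands where I left it, and the gripper is clear. Handing in.

```bash
python3 -c "
from bench import manip;print(manip.job_done())"
```

```text
the job is handed in; nothing more can be done
None
```

I handed the job in at about 21 s, with no verdict shown: leaf shut, thread start found by backing off, then the knob screwed flange-home and hand-tight (torque up about 0.35 N m at the end), gripper clear; I did not check the hub's position or the thread force directly.

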